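# Press a bumper into a stop block with the trigger clamp

### The arm

A 6-joint arm with a two-finger parallel gripper is mounted at the origin on a cart in front of the work surface, level with it; the furniture and walls round the work are solid. World frame = base frame: x ahead of the robot, y to its left, z up, the work surface at z = 0. Lengths are in m, angles in rad, forces in N, time in s.
With the tool pointing down it reaches from about 0.35 to 0.925 m from the base axis. Payload 6.4 kg.
Tool frame: the origin (TCP) lies on the centre line of the jaws, within the pads' length; the fingertips stand 19 mm ahead of it and the grasp point (between the pads) is the TCP; z points along the fingers, y is the direction in which the jaws open and shut (so a half turn about z gives the same grasp; the last joint's range is limited). The gripper opens to 94 mm and grips with 3 to 60 N. Pads are 16 mm wide; open, the fingers measure 119 mm over their backs; the gripper's body (75 mm by 177 mm) begins 78 mm behind the grasp point.
Start: joints at [1.079, 0.245, 1.558, -0, 1.339, -0.174], TCP at [0.203, 0.617, 0.224] pointing down, gripper open.
Joint ranges: [-3.13, 3.13], [-1.02, 2.26], [0.13, 2.54], [-0.95, 4.09], [0.21, 2.88], [-2.74, 2.74]. Speed limits (rad/s): [2.57, 2.57, 3.14, 3.14, 3.14, 3.14].

### API

Orientations are given as a unit quaternion [x, y, z, w].
In Python, from workcell import robot gives the robot as it stands.
- The arm moves only by the tool servo_tool, never from a script. Its argument "plan" is a list of rows, each a list of 3 entries, a list of its own where there are three numbers: the finger opening in mm, from 0 to 94, then the shift along the tool's x, y, z in mm, then the turn, a rotation vector about the tool's x, y, z in rad. In form: [[gripper, [dx, dy, dz], [ax, ay, az]], ...]. A call has 1 to 10 rows; each row shifts and turns the pose as measured when the row begins, along the tool's axes as they then stand; what a row does not reach is not made up. A row lasts 1/8 s, in which the tool goes at most 62.5 mm and 10.7 degrees, less where a joint would pass 70% of its speed; a pose out of reach is approached as far as the arm can. A call with a gripper value outside its range is refused whole. The fingers move at their own pace and stop on an object; "squeeze" is the grip in N (left out, the last holds). Time passes only in rows, so rows that do not move let the fingers close. It gives the time, the measured TCP pose, the force and the opening at its end, in the units of the state.
- robot.sense(): the state, without advancing time (a new reading comes with each control period).
- robot.grab_frame(name): name is "scene" or "top" or "wrist"; returns the picture (420x560x3 uint8, red, green, blue); there is no depth.
- robot.calibration(name): a dict with "fx", "fy", "cx", "cy" (pixels), "xyz" and "orientation" of the camera in the world. Camera axes: x right, y down, z forward; pixel columns grow to the right and rows downward; lengths in m; the calibration is good to about 2 mm. The wrist camera is an equidistant fisheye: a pixel r from the principal point sees the ray r / f radians off the axis. A picture is of the moment at which its call begins: read the wrist's pose just before it. calibration takes no time and is no camera call; for the wrist camera it gives the pose at the moment of the call.
- robot.finish_job(): hands the job in, once; it reports no verdict.
Trained networks look in the newest picture that a camera, given by its name, has taken for a name from the list of things; names that differ only in an ending like _2 or _b are one class to them, and where a whole thing is asked for, a point or a joint stands for the part that bears it (a point fixed in the world has none). Each returns a list of dicts, best first, with "p" (0 to 1); they miss things now and then, are a little off and sometimes report something else, mostly with a low value. They report only what shows in the picture. A call takes as long as a camera call. They do not tell look-alikes from the thing itself.
- robot.recognise(camera, target): "centre" ([column, row] as shares, 0 to 1, of the picture: columns of its width, rows of its height, amid what is visible of it).
- robot.regions_of(camera, target): "region" (420x560 bool, what is visible of it) and "centre" ([column, row] as shares, 0 to 1, of the picture: columns of its width, rows of its height, amid what is visible of it).
- robot.spot_point(camera, target): "centre" ([column, row] as shares, 0 to 1, of the picture: columns of its width, rows of its height: a listed point, or the origin of a listed thing).
The state is a dict: "time": time; "q": joint angles; "joint_velocities": joint speeds; "effort": joint torques, N m; "position": TCP position; "tool_rot": TCP orientation; "contact_force": force on the tool from outside, world axes, zero at the start; "moment": the same for the moment, N m; "grip_width": finger opening in m.
Only numpy, scipy, OpenCV 4.12 (cv2) and the standard library are available. Lean on these libraries where they do the work, as an engineer would, in place of code of your own. Each camera call takes 0.05 s, during which the arm holds its last target. There are 200 camera calls.

### The job

Stand the wooden block upright on the bed of the blue trigger clamp, close in front of the rubber-faced fixed jaw and with its red bumper pointing straight at the orange pad, and let go of it. Then work the clamp's sprung orange trigger, stroke by stroke and never touching the block or pressing the bumper by hand, until the pad has pressed the bumper fully home, without ever pressing harder than 18 N with the pad. Finally press the red release tab so that the pad springs right back, leaving the block standing in the open clamp and the battery charger, tape roll and stapler where they are.

Things in the scene. Friction and masses are not known exactly. Their poses are not given: they have to be found in the camera images.
- clamp: Blue trigger clamp fixed on the bench. Origin on the bench under its base; z up; y = pressing direction. In this frame, mm: bed top z = 12, x to +-55; ram axis x = 0, z = 49; rubber face of the fixed jaw is the plane y = 111 (40 wide, z 17-77); housing 46 wide, y -128 to -2, top z 78 (68 behind y -92); fixed black grip 30 wide, y -19 to -5, up to z 147; trigger behind it, red tab at the rear.
- pad: Orange round pad, 31 mm across, 10 mm thick, on the ram's front end; it gives on a coil spring of 4 N per mm (up to 10 mm). Origin on the ram's axis at the back of the disc, axes as the clamp's.
- pad_face (a point): Centre of the pad's front face, axes as the clamp's. 79 mm from the fixed jaw's face when the ram is right back.
- jaw (a joint): Ram slide in m: 0 is right back (open), grows as the pad nears the fixed jaw, at most 0.072. A ratchet with 8 mm teeth holds it against a light return spring (2 to 4 N); only the release tab lets it go back. May start up to 0.016 forward.
- trigger (a joint): Lever angle in rad: 0 to 0.02 at its sprung rest, 0.34 at its stop; pivot 45 mm above the bench, the top moves along the clamp's +y. The first third of a stroke is idle, then it drives the ram by 0.060 m per rad; pulled to 0.31 rad and let right back it walks the ram on by one tooth (8 mm). It springs back by itself.
- trigger_push (a point): Mid-width on the trigger's rear face (away from the black grip), 80 mm above the pivot, 125 mm above the bench. Orange blade 26 wide, 10 thick, 82 to 147 mm above the bench; 68 mm over blade and grip. Push along +y, 27 mm to its stop. Push needed here: 2 to 8 N with the ram free, 11 to 14 N as the bumper goes in, then rising about 2 N per mm once it is home; about 20 N means 18 N at the pad.
- release_tab (a joint): Release tab angle in rad: about 0 sprung up at rest; it nods to 0.2 by itself as the ram advances; 0.36 fully pressed; held above 0.25 the ratchet is free.
- tab_top (a point): Top of the red release tab (26 x 26 mm), about 89 mm above the bench, at the clamp's rear (y = -134 mm in its frame). Press it straight down about 8 mm; it takes 2 to 10 N, most to break loose; it is on its stop at about 9 to 12 mm. Keep it down for half a second while the ram springs back.
- block_center (a point): Centre of the drilled wooden block, 19 x 56 x 74 mm (x, y, z), standing upright on the bench, about 0.13 kg; z up. The bumper is on its -x face, so in the clamp its x axis points along the clamp's +y.
- bumper_head (a point): Centre of the front face of the red bumper head (20 mm across, 8 mm thick) in the middle of the block's -x face, axes as the block's. The face stands 29.5 mm from the block's centre when fully out and 17.5 mm when home.
- bumper (a joint): How far the bumper is pushed in, in m: starts at 0 to 0.003, 0.012 is fully home with its head on the wood. It is a tight fit: pushing it takes about 6 N.
- charger: Red and black battery charger block, 58 x 62 x 81 mm, standing; origin under its middle. Leave alone.
- tape_roll: Roll of brown tape lying flat, 92 mm across, 48 mm high; origin under its middle. Leave alone.
- stapler: Red and black stapler, 135 x 34 x 41 mm; origin under its middle. Leave alone.
Things that resemble listed ones, but are neither listed nor needed, are in the scene too. Leave any green or turquoise look-alike of the part that bears block_center alone.

How it is judged:
On the way, in this order (a step that is already met when the one before it is completed fails the run):
1. The block stands released in the clamp, within 15 mm of the fixed jaw, its bumper still out and facing the pad (x of block_center in the frame of clamp between -0.012 and 0.012 m and y of block_center in the frame of clamp between 0.0865 and 0.104 m and z of block_center in the frame of clamp below 0.053 m and angle between block_center's own z axis and vertical below 0.1 rad and angle between the x axis of block_center and the y axis of clamp, either way round below 0.25 rad and y of bumper_head in the frame of clamp below 0.078 m and value of joint bumper below 0.0045 m and contact force between the fingers and block below 0.3 N), for 0.2 s.
2. The clamp's pad presses the bumper home, head within 1 mm of the wood (value of joint bumper above 0.011 m and contact force between pad and block above 1 N and contact force between the fingers and block below 0.3 N), for 0.1 s.
3. The ratchet is released and the pad springs right back (value of joint jaw below 0.008 m), for 0.05 s.
At the end, for the whole second after the job is handed in: The bumper is home (head within 1 mm of the wood), the ram is back within 8 mm of fully open, the trigger is at rest, and the block stands upright and still on the clamp's bed, within 20 mm of the ram's line and 25 mm of the fixed jaw (value of joint bumper above 0.011 m and value of joint jaw below 0.008 m and value of joint trigger below 0.05 rad and angle between block_center's own z axis and vertical below 0.1 rad and linear speed of block below 0.02 m/s and x of block_center in the frame of clamp between -0.02 and 0.02 m and y of block_center in the frame of clamp between 0.0765 and 0.104 m and z of block_center in the frame of clamp below 0.053 m); the robot touches nothing.
It fails at once if The pad presses with more than 18 N (contact force between pad and block above 18 N).
It fails at once if The robot's fingers touch the block or its bumper once the bumper has begun to go in (value of joint bumper above 0.005 m and contact force between the fingers and block above 1 N).
It fails at once if The charger is moved by more than 30 mm (distance of charger from where it was at the start of the episode above 0.03 m).
It fails at once if The tape roll is moved by more than 30 mm (distance of tape_roll from where it was at the start of the episode above 0.03 m).
It fails at once if The stapler is moved by more than 30 mm (distance of stapler from where it was at the start of the episode above 0.03 m).
It also fails if it takes over 64 s, if anything falls off the work surface, if the arm or the gripper's body presses on something with over 40 N, if the wrist force passes 120 N, or if a joint passes its speed limit or range.

## Working session

There is one attempt and no reset: what is moved stays moved. The work goes in short steps, Python scripts to look and compute and a tool call to move; the robot and the scene stay as the last step left them, time stands still between calls to the robot, and variables do not carry over. Pictures are saved under pics/ and viewed, about 8 in all and at most 12, crops included, and the job is handed in when it is done.

Besides the shell and the picture viewer there is one more tool, called in YAML: its name, and indented under it one key for each argument. servo_tool: Moves the arm, as the interface text tells. Its arguments: {"type":"object","properties":{"plan":{"type":"array","items":{"type":"array"}},"squeeze":{"type":"number"}},"required":["plan"]}

```bash
mkdir -p pics
cat > h.py <<'E'
import numpy as np, cv2
from scipy.spatial.transform import Rotation as R
from workcell import robot
def snap(c,fn=None):
    im=np.asarray(robot.grab_frame(c))
    if fn: cv2.imwrite('pics/'+fn,im[:,:,::-1])
    return im
def ray(c,u,v,cal=None):
    k=cal or robot.calibration(c)
    x=(u-k['cx'])/k['fx'];y=(v-k['cy'])/k['fy']
    if c=='wrist':
        r=np.hypot(x,y);s=np.sin(r)/r if r>1e-9 else 1
        d=np.array([x*s,y*s,np.cos(r)])
    else: d=np.array([x,y,1.])
    return np.array(k['xyz']),R.from_quat(k['orientation']).apply(d)
def onz(c,u,v,z,cal=None):
    o,d=ray(c,u,v,cal); return o+d*(z-o[2])/d[2]
def proj(c,p,cal=None):
    k=cal or robot.calibration(c)
    q=R.from_quat(k['orientation']).inv().apply(np.array(p)-np.array(k['xyz']))
    if c=='wrist':
        n=np.hypot(q[0],q[1]);t=np.arctan2(n,q[2]);a=q[:2]/n*t
    else: a=q[:2]/q[2]
    return np.array([k['cx']+k['fx']*a[0],k['cy']+k['fy']*a[1]])
def tri(rays):
    A=np.zeros((3,3));b=np.zeros(3)
    for o,d in rays:
        d=d/np.linalg.norm(d);M=np.eye(3)-np.outer(d,d);A+=M;b+=M@o
    return np.linalg.solve(A,b)
E
python3 - <<'E'
from h import *
np.set_printoptions(precision=4,suppress=True)
for c in ('scene','top'):
    im=snap(c,c+'0.png'); k=robot.calibration(c); print(c,k)
    for t in ('clamp','pad_face','trigger_push','tab_top','block_center','bumper_head','charger','tape_roll','stapler'):
        print(t,[(round(float(r['p']),2),np.round(np.array(r['centre'])*[560,420],1)) for r in robot.spot_point(c,t)][:3])
s=robot.sense();print(s)
a=cv2.imread('pics/scene0.png');b=cv2.imread('pics/top0.png')
E
```

```text
scene {'fx': 424.6192950021164, 'fy': 424.6192950021164, 'cx': 280.9214432114918, 'cy': 215.68465364030993, 'xyz': array([-0.2633, -0.6326,  1.0123]), 'orientation': array([ 0.837 , -0.3668,  0.1565, -0.3746])}
clamp [(0.95, array([331. , 247.9]))]
pad_face [(0.53, array([321.6, 228.9]))]
trigger_push [(0.66, array([351.5, 231.8])), (0.37, array([174.8, 186.5]))]
tab_top [(0.64, array([367.2, 248.9])), (0.58, array([225.5, 164.5]))]
block_center [(0.76, array([269. , 216.7])), (0.6, array([203.5, 203.4])), (0.55, array([231.9, 209.7]))]
bumper_head []
charger [(0.61, array([226.6, 164.5]))]
tape_roll [(0.95, array([178. , 189.1]))]
stapler [(0.72, array([407.7, 330.1]))]
top {'fx': 393.5865104266327, 'fy': 393.5865104266327, 'cx': 284.91140128322985, 'cy': 212.47895557865064, 'xyz': array([0.2634, 0.0716, 1.5151]), 'orientation': array([ 0.7077, -0.7018,  0.0564, -0.0584])}
clamp [(0.79, array([323.9, 202.2]))]
pad_face [(0.51, array([316.8, 200.4]))]
trigger_push [(0.52, array([344.3, 198.2]))]
tab_top [(0.6, array([365.4, 203.7]))]
block_center [(0.65, array([325. , 204.3])), (0.58, array([212.9, 246.2])), (0.47, array([236.5, 233.7]))]
bumper_head []
charger [(0.86, array([172.1, 186.4]))]
tape_roll [(0.64, array([164.2, 238.5]))]
stapler [(0.96, array([417., 230.]))]
{'time': 1.0, 'q': array([ 1.0789,  0.2451,  1.5578, -0.    ,  1.3387, -0.1741]), 'joint_velocities': array([ 0.0018, -0.0001, -0.0005,  0.0004,  0.0011, -0.0001]), 'effort': array([  0.0002, -41.5819, -31.4893,   0.0686,   0.0287,   0.    ]), 'position': array([0.2031, 0.6175, 0.2245]), 'tool_rot': array([ 0.1582,  0.9874, -0.    ,  0.    ]), 'contact_force': array([ 1.269 , -0.4803,  1.1955]), 'moment': array([ 0.0018, -0.0376, -0.0009]), 'grip_width': 0.09417154227139808}
```

View pics/scene0.png

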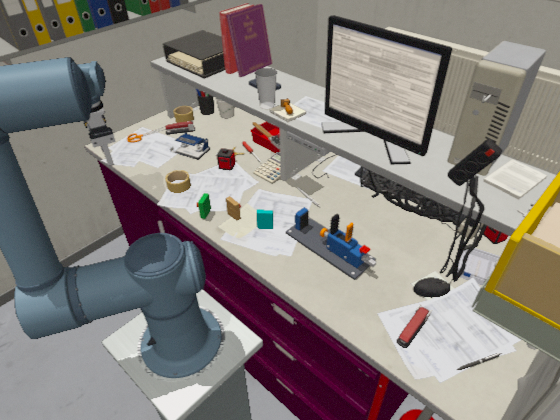

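View pics/top0.png

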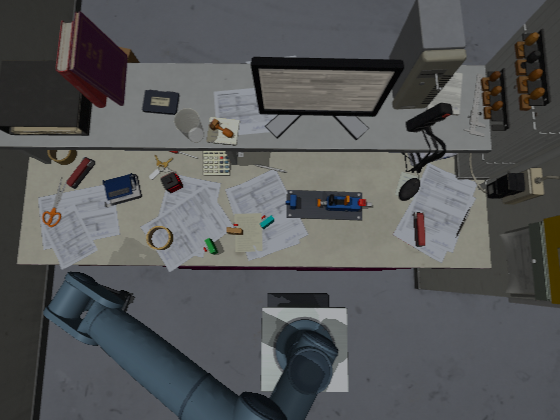

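The scene shows the wooden block at scene (233,208) / top (235,230), between the green (204,205) and turquoise (265,218) look-alikes. The clamp is at scene (331,248), its fixed jaw at the left end (302,218) and its red tab at the right (366,250). A shelf hangs behind it.

Run:
```python
from h import *
np.set_printoptions(precision=4,suppress=True)
def P(n,su,tu,z):
    print(n,'scene',onz('scene',*su,z)[:2],'top',onz('top',*tu,z)[:2],'tri',tri([ray('scene',*su),ray('top',*tu)]))
P('block c',(231.9,209.7),(236.5,233.7),.037)
P('tab',(367.2,248.9),(365.4,203.7),.089)
P('clamp',(331,247.9),(323.9,202.2),0)
P('trig',(351.5,231.8),(344.3,198.2),.125)
P('pad',(321.6,228.9),(316.8,200.4),.049)
for u,v in ((286,192),(287,217),(362,219),(361,192)): print('bed corner top',onz('top',u,v,.012)[:2])
for u,v in ((0,149),(490,151)): print('shelf',[onz('top',u,v,z)[:2] for z in (.2,.3)])
a=cv2.imread('pics/scene0.png')[180:280,190:390];b=cv2.imread('pics/top0.png')[180:260,190:390]
cv2.imwrite('pics/c1.png',np.vstack([cv2.resize(x,None,fx=3.3,fy=3.3,interpolation=cv2.INTER_CUBIC) for x in (a,b)]))
```

```text
block c scene [0.4258 0.2609] top [0.4232 0.259 ] tri [0.4232 0.2583 0.0401]
tab scene [ 0.5408 -0.2176] top [ 0.5325 -0.2194] tri [ 0.5327 -0.2195  0.0961]
clamp scene [ 0.5425 -0.0877] top [ 0.554  -0.0752] tri [ 0.5578 -0.0772 -0.0193]
trig scene [ 0.5363 -0.1593] top [ 0.5453 -0.1366] tri [ 0.5536 -0.1437  0.101 ]
pad scene [ 0.5504 -0.0386] top [ 0.5513 -0.0436] tri [ 0.5491 -0.042   0.0526]
bed corner top [0.591  0.0735]
bed corner top [0.4923 0.0689]
bed corner top [ 0.4869 -0.2205]
bed corner top [ 0.5934 -0.2191]
shelf [array([0.695 , 1.0709]), array([0.6622, 0.9949])]
shelf [array([ 0.7012, -0.6336]), array([ 0.6679, -0.5799])]
```

View pics/c1.png

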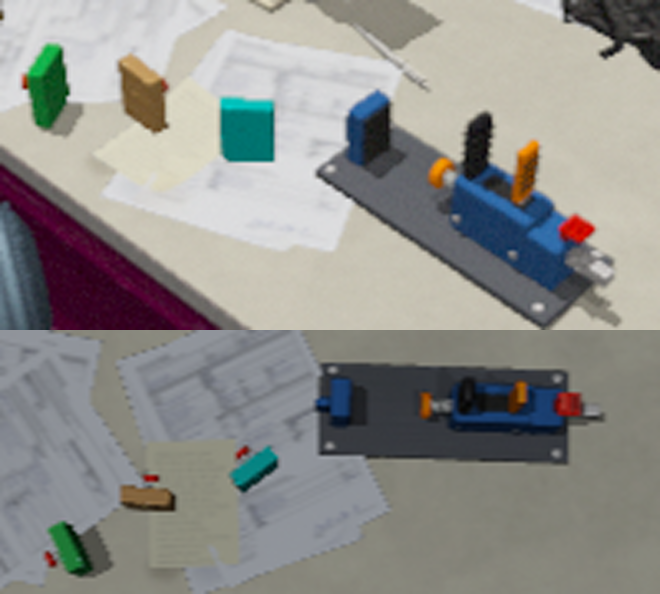

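servo_tool:
  plan:
    - [94,[-46,-39,0],[0,0,0]]
    - [94,[-46,-39,0],[0,0,0]]
    - [94,[-46,-39,0],[0,0,0]]
    - [94,[-46,-39,0],[0,0,0]]
    - [94,[-46,-39,0],[0,0,0]]
    - [94,[-46,-39,0],[0,0,0]]
    - [94,[-45,-38,0],[0,0,0]]
    - [94,[0,0,0],[0,0,0]]

```text
time: 2.0
position: [0.4302, 0.2492, 0.2258]
tool_rot: [0.157, 0.988, 0.002, 0.002]
contact_force: [-0.3, 0.9, 1.2]
grip_width: 0.0942
```

```bash
cat >> h.py <<'E'
def delta(p,toolyaw=None,s=None):
    """tool-axis shift (mm) to world p, and turn about tool z (rad) so that tool y has world yaw toolyaw (mod pi), tool straight down"""
    s=s or robot.sense();T=R.from_quat(s['tool_rot'])
    d=T.inv().apply(np.array(p)-s['position'])*1000
    out=[np.round(d,1)]
    if toolyaw is not None:
        base=np.array([[0,0,0],[0,0,0],[0,0,-1.]]);best=None
        for a in (toolyaw,toolyaw+np.pi):
            y=np.array([np.cos(a),np.sin(a),0]);z=np.array([0,0,-1.]);x=np.cross(y,z)
            v=(T.inv()*R.from_matrix(np.stack([x,y,z],1))).as_rotvec()
            if best is None or np.linalg.norm(v)<np.linalg.norm(best): best=v
        out.append(np.round(best,3))
    return out
def spots(c,names,n=3):
    for t in names: print(t,[(round(float(r['p']),2),np.round(np.array(r['centre'])*[560,420],1)) for r in robot.spot_point(c,t)][:n])
E
python3 - <<'E'
from h import *
np.set_printoptions(precision=4,suppress=True)
s=robot.sense();print(s['time'],s['position'],s['tool_rot'],s['q'])
k=robot.calibration('wrist');print(k); T=R.from_quat(s['tool_rot'])
print('cam in tool',T.inv().apply(np.array(k['xyz'])-s['position']),(T.inv()*R.from_quat(k['orientation'])).as_matrix())
snap('wrist','w1.png'); spots('wrist',['block_center','bumper_head'])
E
```

```text
2.0 [0.4302 0.2492 0.2258] [0.1572 0.9876 0.0016 0.0024] [ 0.2962 -0.1259  1.9434  0.0008  1.3183 -0.9592]
{'fx': 325.19226210127806, 'fy': 325.19226210127806, 'cx': 278.7388894721883, 'cy': 210.51003655434036, 'xyz': array([0.3551, 0.273 , 0.387 ]), 'orientation': array([0.8018, 0.5814, 0.0827, 0.1111])}
cam in tool [ 0.0781 -0.     -0.1615] [[ 0.0001 -0.9628 -0.2702]
 [ 1.      0.0003 -0.0006]
 [ 0.0007 -0.2702  0.9628]]
block_center [(0.73, array([352.6, 116.6])), (0.62, array([204.1, 250.5])), (0.56, array([293. , 189.9]))]
bumper_head [(0.73, array([299., 212.])), (0.61, array([224.5, 263.5])), (0.55, array([292.8, 191.4]))]
```

View pics/w1.png

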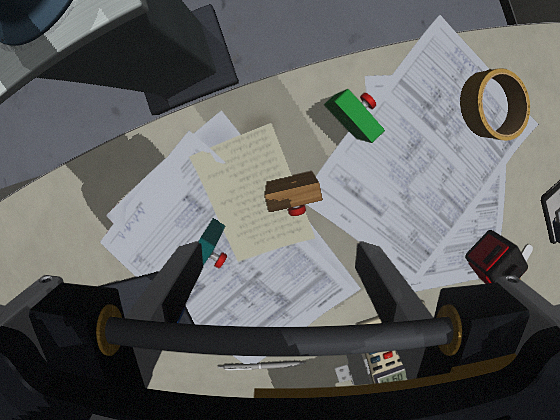

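The wrist picture shows the wooden block at (293,190) with its red bumper below it at (297,212). The green one is at (355,115) and the turquoise one at (212,240).

```bash
cat >> h.py <<'E'
from scipy.optimize import minimize
def boxfit(c,mask,cal,x0,size,zc):
    h=np.array(size)/2;C=np.array([[i,j,k] for i in(-1,1) for j in(-1,1) for k in(-1,1)])*h
    m=cv2.resize(mask.astype(np.float32),None,fx=4,fy=4)>.5
    def hull(p):
        ca,sa=np.cos(p[2]),np.sin(p[2]);W=C@np.array([[ca,sa,0],[-sa,ca,0],[0,0,1]])+[p[0],p[1],zc]
        q=np.array([proj(c,w,cal) for w in W])*4+1.5
        z=np.zeros(m.shape,np.uint8);cv2.fillConvexPoly(z,cv2.convexHull(np.round(q).astype(np.int32)),1);return z>0
    f=lambda p:1-(hull(p)&m).sum()/(hull(p)|m).sum()
    best=None
    for dy in (-.15,0,.15):
        r=minimize(f,[x0[0],x0[1],x0[2]+dy],method='Nelder-Mead',options=dict(initial_simplex=np.array([[x0[0],x0[1],x0[2]+dy]]*4)+np.vstack([np.zeros(3),np.diag([.008,.008,.1])])))
        if best is None or r.fun<best.fun: best=r
    return best.x,1-best.fun
E
python3 - <<'E'
from h import *
np.set_printoptions(precision=4,suppress=True)
cal=robot.calibration('wrist')
rs=robot.regions_of('wrist','block_center')
for r in rs:
    c=np.array(r['centre'])*[560,420];print(r['p'],c,r['region'].sum())
    if np.hypot(*(c-[293,190]))<15:
        im=cv2.imread('pics/w1.png');hsv=cv2.cvtColor(im,cv2.COLOR_BGR2HSV)
        m=r['region']; red=((hsv[...,0]<6)|(hsv[...,0]>172))&(hsv[...,1]>160)
        print((m&red).sum()); m=m&~red
        m=cv2.morphologyEx(m.astype(np.uint8),cv2.MORPH_OPEN,np.ones((3,3)))>0
        p,iou=boxfit('wrist',m,cal,[.4232,.259,np.pi-.25],[.019,.056,.074],.037);print(p,iou)
        v=im[150:250,230:360].copy()
print('bumper',onz('wrist',299,212,.037,cal),onz('wrist',297,212,.037,cal))
print(delta([*p[:2],.05],p[2]+np.pi/2))
E
```

```text
0.97 [214.984 244.104] 808
0.8 [294.616 193.2  ] 1911
112
[0.4291 0.2674 3.0548] 0.9617950061114021
0.71 [359.912 111.51 ] 1885
bumper [0.4567 0.2678 0.037 ] [0.456  0.2656 0.037 ]
[array([  3.8,  13.5, 175.5]), array([ 0.004,  0.004, -0.221])]
```

servo_tool:
  plan:
    - [84,[4,14,20],[0.004,0.004,-0.11]]
    - [84,[0,0,40],[0,0,-0.11]]
    - [84,[0,0,40],[0,0,0]]
    - [84,[0,0,25],[0,0,0]]
    - [84,[0,0,0],[0,0,0]]
  squeeze: 15

```text
time: 2.82
position: [0.4246, 0.2759, 0.0982]
tool_rot: [0.033, 0.999, 0.001, 0.001]
contact_force: [0.4, -0.1, -0.3]
grip_width: 0.084
```

Run:
```python
from h import *
np.set_printoptions(precision=4,suppress=True)
cal=robot.calibration('wrist');im=snap('wrist','w2.png')
rs=robot.regions_of('wrist','block_center');g=proj('wrist',[.429,.267,.06],cal);print(g)
for r in rs:
    c=np.array(r['centre'])*[560,420];print(r['p'],c,r['region'].sum())
r=min(rs,key=lambda r:np.hypot(*(np.array(r['centre'])*[560,420]-g)))
hsv=cv2.cvtColor(im,cv2.COLOR_RGB2HSV)
red=((hsv[...,0]<6)|(hsv[...,0]>172))&(hsv[...,1]>160)
m=cv2.morphologyEx((r['region']&~red).astype(np.uint8),cv2.MORPH_OPEN,np.ones((3,3)))>0
p,iou=boxfit('wrist',m,cal,[.429,.267,3.055],[.019,.056,.074],.037);print(p,iou)
print(delta([.429,.267,.052],3.055+np.pi/2),delta([*p[:2],.052],p[2]+np.pi/2))
im2=im.copy();im2[m^cv2.erode(m.astype(np.uint8),np.ones((3,3))).astype(bool)]=[255,0,255]
x,y=g.astype(int);cv2.imwrite('pics/w2c.png',cv2.resize(im2[max(0,y-90):y+120,max(0,x-140):x+140,::-1],None,fx=2,fy=2))
```

```text
[266.1148 249.6832]
0.81 [142.016 274.218] 1423
0.79 [266.28  251.706] 5123
0.65 [389.312 156.408] 4826
[0.4321 0.2641 3.0604] 0.9831667543398211
[array([-2.7, -9.2, 48.7]), array([0.004, 0.006, 0.02 ])] [array([ -6. , -11.9,  48.7]), array([0.004, 0.006, 0.014])]
```

View pics/w2c.png

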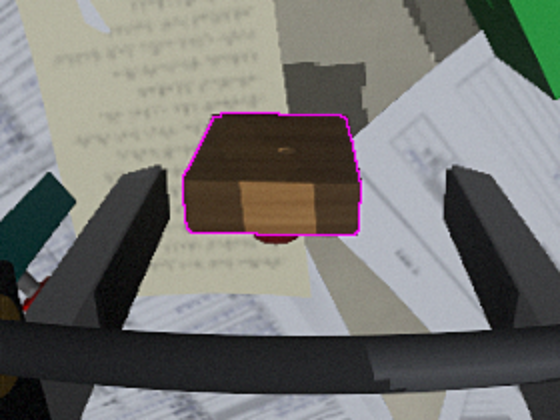

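The block sits between the open fingers, with its outline well fitted (IoU 0.98). It is about 12 mm off centre toward tool −y. I'll correct that, descend and grip.

servo_tool:
  plan:
    - [84,[-5,-11,8],[0.004,0.006,0.014]]
    - [84,[0,0,20],[0,0,0]]
    - [84,[0,0,14],[0,0,0]]
    - [84,[0,0,3],[0,0,0]]
    - [50,[0,0,0],[0,0,0]]
    - [50,[0,0,0],[0,0,0]]
    - [50,[0,0,0],[0,0,0]]
    - [50,[0,0,0],[0,0,0]]
  squeeze: 15

```text
time: 3.92
position: [0.4362, 0.2652, 0.06]
tool_rot: [0.041, 0.999, 0.001, 0.005]
contact_force: [0.2, -0.5, -1.8]
grip_width: 0.0561
```

Run:
```python
from h import *
np.set_printoptions(precision=4,suppress=True)
s=robot.sense();print(s['time'],s['position'],s['grip_width'],s['contact_force'],s['q'])
# shelf: triangulate edge plane
o,d1=ray('top',0,149);_,d2=ray('top',490,151);n=np.cross(d1,d2)
for uv in ((300,140),(300,133),(440,200),(240,105)):
    O,D=ray('scene',*uv);t=n@(o-O)/(n@D);print('shelf',uv,O+t*D)
print(delta([.432,.264,.052],3.06+np.pi/2))
```

```text
3.925 [0.4362 0.2652 0.06  ] 0.05607032201392951 [ 0.2299 -0.4777 -1.8218] [ 0.3244  0.1358  2.0181 -0.0012  0.9771 -1.164 ]
shelf (300, 140) [0.6879 0.179  0.2314]
shelf (300, 133) [0.6758 0.1692 0.2681]
shelf (440, 200) [ 0.681  -0.3356  0.2579]
shelf (240, 105) [0.6741 0.4601 0.27  ]
[array([ 4.1, -1.6,  7.9]), array([ 0.003,  0.01 , -0.   ])]
```

```bash
cat >> h.py <<'E'
def rows(p,xyaw,n,g,s=None):
    """n equal rows to world p with tool x at world yaw xyaw, tool down"""
    s=s or robot.sense();T=R.from_quat(s['tool_rot']);P=np.array(s['position']);z=np.array([0,0,-1.])
    x=np.array([np.cos(xyaw),np.sin(xyaw),0]);G=R.from_matrix(np.stack([x,np.cross(z,x),z],1))
    v=(T.inv()*G).as_rotvec()/n;st=(np.array(p)-P)/n
    for i in range(n):
        print([g,[int(a) for a in np.round(T.inv().apply(st)*1000)],[round(float(a),3) for a in v]]);T=T*R.from_rotvec(v)
E
python3 - <<'E'
from h import *
s=robot.sense();s=dict(s);s['position']=np.array(s['position'])+[0,0,.12]
rows([.54,.05,.23],np.pi/2,9,50,s)
E
```

```text
[50, [-14, -23, -5], [0.001, 0.001, 0.165]]
[50, [-17, -20, -5], [0.001, 0.001, 0.165]]
[50, [-20, -17, -5], [0.001, 0.001, 0.165]]
[50, [-23, -14, -5], [0.001, 0.001, 0.165]]
[50, [-25, -10, -5], [0.001, 0.001, 0.165]]
[50, [-26, -6, -5], [0.001, 0.001, 0.165]]
[50, [-27, -1, -5], [0.001, 0.001, 0.165]]
[50, [-26, 3, -6], [0.001, 0.001, 0.165]]
[50, [-25, 7, -6], [0.001, 0.001, 0.165]]
```

servo_tool:
  plan:
    - [50,[0,0,-15],[0,0,0]]
    - [50,[0,0,-35],[0,0,0]]
    - [50,[0,0,-40],[0,0,0]]
    - [50,[0,0,-30],[0,0,0]]
  squeeze: 20

```text
time: 4.42
position: [0.4328, 0.2643, 0.1832]
tool_rot: [0.041, 0.999, 0.001, 0.003]
contact_force: [0.4, 0.1, -1.4]
grip_width: 0.0555
```

servo_tool:
  plan:
    - [50,[-14,-23,-5],[0.001,0.001,0.165]]
    - [50,[-17,-20,-5],[0.001,0.001,0.165]]
    - [50,[-20,-17,-5],[0.001,0.001,0.165]]
    - [50,[-23,-14,-5],[0.001,0.001,0.165]]
    - [50,[-25,-10,-5],[0.001,0.001,0.165]]
    - [50,[-26,-6,-5],[0.001,0.001,0.165]]
    - [50,[-27,-1,-5],[0.001,0.001,0.165]]
    - [50,[-26,3,-5],[0.001,0.001,0.165]]
    - [50,[-25,7,-5],[0.001,0.001,0.165]]
    - [50,[0,0,0],[0,0,0]]

```text
time: 5.68
position: [0.5367, 0.0418, 0.2444]
tool_rot: [0.722, 0.692, 0.005, 0.002]
contact_force: [0.6, 0.6, -1.9]
grip_width: 0.0559
```

Run:
```python
from h import *
np.set_printoptions(precision=4,suppress=True)
s=robot.sense();print(s['time'],s['position'],s['tool_rot'],s['q'],s['grip_width'],R.from_quat(s['tool_rot']).as_matrix())
im=snap('wrist','w3.png');spots('wrist',['clamp','pad_face','trigger_push','tab_top','block_center','bumper_head'],2)
```

```text
5.675 [0.5367 0.0418 0.2444] [0.7217 0.6922 0.005  0.002 ] [-0.1357 -0.0416  1.83    0.0056  1.3438 -0.0953] 0.055862097186509994 [[ 0.0416  0.9991  0.01  ]
 [ 0.9991 -0.0417  0.0041]
 [ 0.0046  0.0098 -0.9999]]
clamp []
pad_face []
trigger_push [(0.92, array([287.9, 372.2]))]
tab_top []
block_center [(0.84, array([211.8, 105.7])), (0.69, array([281.4, 247.5]))]
bumper_head [(0.76, array([230.8,  88.3])), (0.54, array([282.1, 288.3]))]
```

View pics/w3.png

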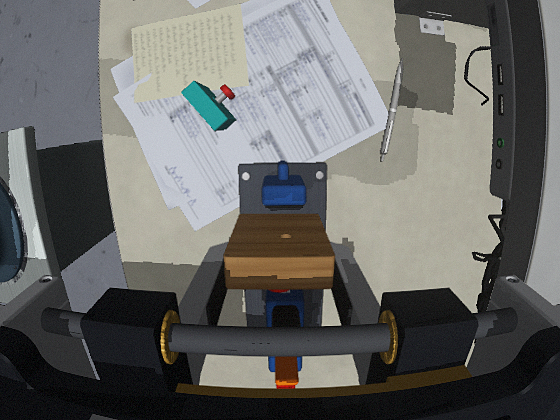

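The wrist view shows the held block (225–333, 214–288), the fixed jaw's top at (262–305, 176–208), the bed's end corners near (239,164) and (327,163), and the housing and trigger below the block. I'll measure the jaw and bed edges from it.

Run:
```python
from h import *
np.set_printoptions(precision=4,suppress=True)
cal=robot.calibration('wrist');im=cv2.imread('pics/w3.png');hsv=cv2.cvtColor(im,cv2.COLOR_BGR2HSV)
b=(hsv[...,0]>100)&(hsv[...,0]<125)&(hsv[...,1]>130);b=b[:,200:370]
for r in range(160,216,3):
    c=np.where(b[r])[0]; print(r,(c.min()+200,c.max()+200,len(c)) if len(c) else None,end=' ')
print()
for r in (300,310,320,330,340,360,365,370):
    c=np.where(b[r])[0]; print(r,(c.min()+200,c.max()+200) if len(c) else None,end=' ')
v=im[155:300,215:345];cv2.imwrite('pics/w3c.png',cv2.resize(v,None,fx=4,fy=4,interpolation=cv2.INTER_CUBIC))
for n,u,v,z in (('bedL',239,164,.012),('bedR',327,163,.012),('screwL',246,176,.012),('screwR',319,175,.012),('trig',287.9,372.2,.125)):
    print(n,onz('wrist',u,v,z,cal))
rs=robot.regions_of('wrist','block_center')
for r in rs: print(r['p'],np.array(r['centre'])*[560,420],r['region'].sum())
r=min(rs,key=lambda r:np.hypot(*(np.array(r['centre'])*[560,420]-[279,250])))
red=((hsv[...,0]<6)|(hsv[...,0]>172))&(hsv[...,1]>160)
m=cv2.morphologyEx((r['region']&~red).astype(np.uint8),cv2.MORPH_OPEN,np.ones((3,3)))>0
s=robot.sense();print(boxfit('wrist',m,cal,[s['position'][0],s['position'][1]+.004,1.53],[.019,.056,.074],s['position'][2]-.023))
```

```text
160 None 163 (np.int64(278), np.int64(286), 8) 166 (np.int64(278), np.int64(287), 10) 169 (np.int64(278), np.int64(287), 10) 172 (np.int64(278), np.int64(287), 10) 175 (np.int64(278), np.int64(298), 14) 178 (np.int64(265), np.int64(301), 35) 181 (np.int64(264), np.int64(302), 29) 184 (np.int64(263), np.int64(303), 28) 187 (np.int64(263), np.int64(305), 43) 190 (np.int64(262), np.int64(305), 44) 193 (np.int64(262), np.int64(305), 44) 196 (np.int64(262), np.int64(305), 44) 199 (np.int64(262), np.int64(305), 44) 202 (np.int64(262), np.int64(305), 44) 205 (np.int64(265), np.int64(279), 13) 208 None 211 None 214 None 
300 (np.int64(213), np.int64(303)) 310 (np.int64(266), np.int64(303)) 320 (np.int64(267), np.int64(303)) 330 None 340 None 360 (np.int64(269), np.int64(301)) 365 (np.int64(269), np.int64(301)) 370 (np.int64(270), np.int64(299)) bedL [0.4906 0.0735 0.012 ]
bedR [0.5981 0.0707 0.012 ]
screwL [0.4984 0.0583 0.012 ]
screwR [0.5879 0.056  0.012 ]
trig [ 0.5402 -0.1487  0.125 ]
0.85 [281.68  255.108] 7758
0.71 [212.912 102.606] 1610
(array([0.5365, 0.0479, 1.5268]), np.float64(0.9799504411064386))
```

View pics/w3c.png

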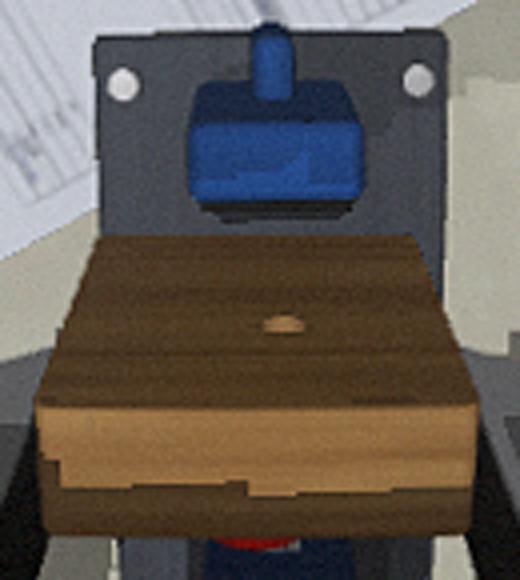

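Run:
```python
from h import *
np.set_printoptions(precision=4,suppress=True)
cal=robot.calibration('wrist')
print('rubber',onz('wrist',283.5,209,.077,cal),onz('wrist',266,209,.077,cal),onz('wrist',303,209,.077,cal))
print('blue top edges',onz('wrist',262,195,.077,cal),onz('wrist',305.5,195,.077,cal))
print('housing',onz('wrist',266.5,315,.078,cal),onz('wrist',303.5,315,.078,cal),onz('wrist',269,362,.078,cal),onz('wrist',301.5,362,.078,cal))
j=onz('wrist',283.5,209,.077,cal)[:2]
for yaw in (-.026,0): 
    y=np.array([-np.sin(yaw),np.cos(yaw)]);x=np.array([np.cos(yaw),np.sin(yaw)]);o=j-.111*y;print('origin',o,'trig in clamp',(np.array([.5402,-.1487])-o)@np.stack([x,y],1),'tab',o-.134*y)
```

```text
rubber [0.5421 0.0321 0.077 ] [0.5238 0.0328 0.077 ] [0.5625 0.0313 0.077 ]
blue top edges [0.5204 0.048  0.077 ] [0.5654 0.0462 0.077 ]
housing [ 0.5175 -0.0974  0.078 ] [ 0.5616 -0.0995  0.078 ] [ 0.5164 -0.1738  0.078 ] [ 0.5589 -0.1761  0.078 ]
origin [ 0.5392 -0.0789] trig in clamp [ 0.0028 -0.0698] tab [ 0.5357 -0.2128]
origin [ 0.5421 -0.0789] trig in clamp [-0.0019 -0.0698] tab [ 0.5421 -0.2129]
```

Run:
```python
from h import *
rows([.542,.011,.18],1.547,2,50)
```

```text
[50, [-16, 4, 31], [0.004, -0.002, -0.008]]
[50, [-16, 4, 31], [0.004, -0.002, -0.008]]
```

servo_tool:
  plan:
    - [50,[-16,4,20],[0.004,-0.002,-0.008]]
    - [50,[-16,4,20],[0.004,-0.002,-0.008]]
    - [50,[0,0,0],[0,0,0]]
    - [50,[0,0,0],[0,0,0]]

```text
time: 6.58
position: [0.5424, 0.0091, 0.1982]
tool_rot: [0.715, 0.699, -0.001, -0.002]
contact_force: [1.4, -0.0, -0.9]
grip_width: 0.0561
```

Run:
```python
from h import *
np.set_printoptions(precision=4,suppress=True)
s=robot.sense();print(s['time'],s['position'],R.from_quat(s['tool_rot']).as_matrix())
cal=robot.calibration('wrist');im=snap('wrist','w4.png')[:,:,::-1].copy();hsv=cv2.cvtColor(im,cv2.COLOR_BGR2HSV)
rs=robot.regions_of('wrist','block_center');g=proj('wrist',np.array(s['position'])-[0,0,.02],cal)
r=min(rs,key=lambda r:np.hypot(*(np.array(r['centre'])*[560,420]-g)))
red=((hsv[...,0]<6)|(hsv[...,0]>172))&(hsv[...,1]>160)
m=cv2.morphologyEx((r['region']&~red).astype(np.uint8),cv2.MORPH_OPEN,np.ones((3,3)))>0
p,i=boxfit('wrist',m,cal,[s['position'][0],s['position'][1]+.005,1.54],[.019,.056,.074],s['position'][2]-.023);print(p,i,r['p'])
rows([.542,.011,.10],1.547,2,50)
```

```text
6.575 [0.5424 0.0091 0.1982] [[ 0.0216  0.9998 -0.004 ]
 [ 0.9998 -0.0216  0.001 ]
 [ 0.001  -0.004  -1.    ]]
[0.543  0.0135 1.5504] 0.9834184085549058 0.61
[50, [1, 0, 49], [-0.002, -0.0, 0.001]]
[50, [1, 0, 49], [-0.002, -0.0, 0.001]]
```

servo_tool:
  plan:
    - [50,[3,-1,35],[-0.002,0,0]]
    - [50,[0,0,35],[-0.002,0,0]]
    - [50,[0,0,20],[0,0,0]]
    - [50,[0,0,0],[0,0,0]]
    - [50,[0,0,0],[0,0,0]]

```text
time: 7.3
position: [0.545, 0.0133, 0.1114]
tool_rot: [0.714, 0.7, 0.003, 0.004]
contact_force: [-0.1, 1.0, -1.7]
grip_width: 0.0557
```

Run:
```python
from h import *
s=robot.sense();print(s['time'],s['position'],s['contact_force'])
rows([.5415,.0125,.076],1.547,1,50)
```

```text
7.3 [0.54496565 0.01327328 0.11140892] [-0.12325466  0.96436246 -1.72114987]
[50, [-1, -4, 35], [0.01, 0.0, 0.005]]
```

servo_tool:
  plan:
    - [50,[-1,-3,20],[0.008,0,0.004]]
    - [50,[0,0,8],[0,0,0]]
    - [50,[0,0,0],[0,0,0]]

```text
time: 7.68
position: [0.5432, 0.0121, 0.0835]
tool_rot: [0.715, 0.699, 0.001, 0.002]
contact_force: [0.8, -0.5, -1.6]
grip_width: 0.0559
```

Run:
```python
from h import *
s=robot.sense();print(s['time'],s['position'],s['contact_force'])
rows([.5415,.0125,.072],1.547,1,50)
```

```text
7.675 [0.54324423 0.01212189 0.08349449] [ 0.77668811 -0.46277829 -1.62249364]
[50, [0, -2, 11], [0.005, 0.001, 0.001]]
```

servo_tool:
  plan:
    - [50,[0,-1,5],[0.004,0.001,0]]
    - [50,[0,0,4],[0,0,0]]
    - [50,[0,0,3],[0,0,0]]

```text
time: 8.05
position: [0.5428, 0.012, 0.0717]
tool_rot: [0.715, 0.699, 0.001, 0.001]
contact_force: [-7.9, 0.5, 20.5]
grip_width: 0.0557
```

Run:
```python
from h import *
s=robot.sense();print(s['time'],s['position'],s['contact_force'])
rows([.5415,.0125,.072],1.547,1,50)
```

```text
8.05 [0.5428234  0.01203258 0.07174829] [-7.8957176   0.48093223 20.47885229]
[50, [0, -1, 0], [0.002, 0.0, 0.001]]
```

servo_tool:
  plan:
    - [50,[0,0,-1],[0.002,0,0]]
    - [78,[0,0,0],[0,0,0]]
    - [78,[0,0,0],[0,0,0]]
    - [78,[0,0,0],[0,0,0]]
    - [78,[0,0,0],[0,0,0]]

```text
time: 8.68
position: [0.5438, 0.0119, 0.0736]
tool_rot: [0.715, 0.699, 0.001, 0.001]
contact_force: [-0.4, -0.1, -0.6]
grip_width: 0.0779
```

Run:
```python
from h import *
np.set_printoptions(precision=4,suppress=True)
s=robot.sense();print(s['time'],s['position'],s['contact_force'],s['grip_width'])
cal=robot.calibration('wrist');im=snap('wrist','w5.png')[:,:,::-1].copy();hsv=cv2.cvtColor(im,cv2.COLOR_BGR2HSV)
rs=robot.regions_of('wrist','block_center');g=proj('wrist',[.543,.017,.05],cal)
r=min(rs,key=lambda r:np.hypot(*(np.array(r['centre'])*[560,420]-g)))
red=((hsv[...,0]<6)|(hsv[...,0]>172))&(hsv[...,1]>160)
m=cv2.morphologyEx((r['region']&~red).astype(np.uint8),cv2.MORPH_OPEN,np.ones((3,3)))>0
p,i=boxfit('wrist',m,cal,[.543,.017,1.54],[.019,.056,.074],.049);print(p,i,r['p'])
o=np.array([.5395,-.0789]);a=-.024;d=p[:2]-o
print('block in clamp',d@[np.cos(a),np.sin(a)],d@[-np.sin(a),np.cos(a)])
cv2.imwrite('pics/w5c.png',cv2.resize(im[130:340,140:420],None,fx=2,fy=2))
```

```text
8.675 [0.5438 0.0119 0.0736] [-0.4303 -0.0717 -0.6191] 0.07790280360263424
[0.5436 0.0164 1.5686] 0.7125327197852582 0.79
block in clamp 0.0018025827723378363 0.0953413420176103
```

View pics/w5c.png

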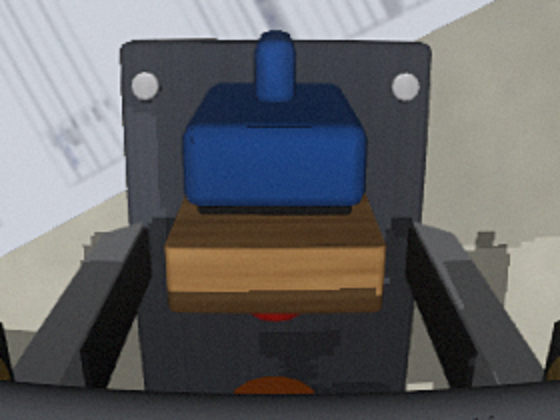

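Run:
```python
from h import *
np.set_printoptions(precision=4,suppress=True)
o=np.array([.5395,-.0789]);a=-.024;M=np.array([[np.cos(a),-np.sin(a)],[np.sin(a),np.cos(a)]])
def cl(u,v,z):
    p=onz('wrist',u,v,z);return p[:2],(p[:2]-o)@M
for n,u,v,z in (('rl',224,252.5,.086),('rr',331.5,250.5,.086),('fl',226,284,.086),('fr',330.5,284,.086),('jawL',233,220,.077),('jawR',322,220,.077),('rub',278,235,.077),('bumper',276.5,289,.049)): print(n,*cl(u,v,z))
```

```text
rl [0.5172 0.0272] [-0.0249  0.1055]
rr [0.5711 0.027 ] [0.029  0.1067]
fl [0.5167 0.0092] [-0.0249  0.0875]
fr [0.5713 0.0079] [0.0297 0.0875]
jawL [0.5216 0.0414] [-0.0208  0.1198]
jawR [0.5672 0.0403] [0.0248 0.1199]
rub [0.5444 0.0328] [0.0022 0.1117]
bumper [ 0.5423 -0.0151] [0.0013 0.0639]
```

The block stands square in the clamp. Its centre is at about y = 97 mm in the clamp frame, 5 mm off the rubber, and the bumper at (276,289) faces the pad. I'll withdraw straight up, then go behind the trigger.

servo_tool:
  plan:
    - [78,[0,0,-15],[0,0,0]]
    - [78,[0,0,-40],[0,0,0]]
    - [78,[0,0,-50],[0,0,0]]
    - [78,[0,0,-50],[0,0,0]]
    - [0,[-45,0,0],[0,0,0]]
    - [0,[-50,0,0],[0,0,0]]
    - [0,[-50,0,0],[0,0,0]]
    - [0,[-45,0,0],[0,0,0]]
    - [0,[0,0,0],[0,0,0]]

```text
time: 9.9
position: [0.5406, -0.1834, 0.2452]
tool_rot: [0.714, 0.7, 0.003, 0.007]
contact_force: [0.4, 0.7, 1.2]
grip_width: 0.0314
```

Run:
```python
from h import *
np.set_printoptions(precision=4,suppress=True)
s=robot.sense();print(s['time'],s['position'],s['contact_force'],s['q'])
cal=robot.calibration('wrist');im=snap('wrist','w6.png')
spots('wrist',['trigger_push','tab_top','pad_face','block_center'],2)
for t,z in (('trigger_push',.125),('tab_top',.089),('pad_face',.049)):
    for r in robot.spot_point('wrist',t)[:2]: print(t,r['p'],onz('wrist',*(np.array(r['centre'])*[560,420]),z,cal))
rows([.540,-.178,.200],1.547,1,0)
```

```text
9.9 [ 0.5406 -0.1834  0.2452] [0.3945 0.7021 1.2113] [-0.5266  0.0344  1.7528  0.002   1.34   -0.5068]
trigger_push [(0.72, array([274.5, 174.5]))]
tab_top [(0.9, array([269.5, 228.9]))]
pad_face [(0.73, array([272.2,  64.7]))]
block_center [(0.57, array([276.4,  14.9]))]
trigger_push 0.72 [ 0.5397 -0.152   0.125 ]
tab_top 0.9 [ 0.5331 -0.2148  0.089 ]
pad_face 0.73 [ 0.5395 -0.0431  0.049 ]
[0, [2, -1, 44], [0.012, 0.004, 0.009]]
```

View pics/w6.png

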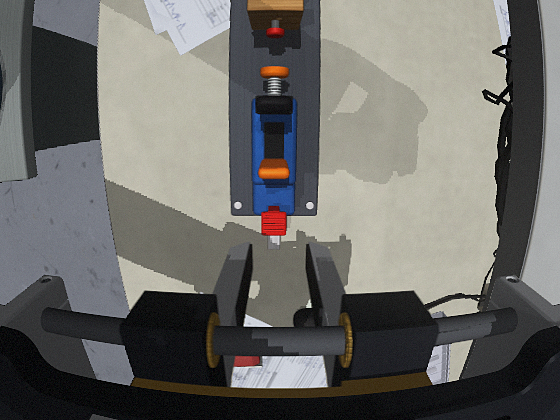

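The picture shows the pad at (273,72), the bumper at (275,31), the trigger blade at (274,172) and the tab at (272,222), all where predicted. The trigger's rear face is at world y ≈ −0.152.

servo_tool:
  plan:
    - [0,[4,-1,30],[0.012,0.004,0.009]]
    - [0,[0,0,35],[0,0,0]]
    - [0,[0,0,22],[0,0,0]]
    - [0,[0,0,0],[0,0,0]]

```text
time: 10.8
position: [0.5411, -0.1736, 0.1557]
tool_rot: [0.714, 0.7, 0.0, 0.001]
contact_force: [0.1, -0.5, -0.1]
grip_width: 0.0005
```

Run:
```python
from h import *
np.set_printoptions(precision=4,suppress=True)
s=robot.sense();print(s['time'],s['position'],s['contact_force'],s['grip_width'])
rows([.540,-.172,.144],1.547,1,0)
```

```text
10.8 [ 0.5411 -0.1736  0.1557] [ 0.0586 -0.512  -0.0912] 0.0005416357170157284
[0, [2, -1, 12], [0.002, 0.001, 0.004]]
```

servo_tool:
  plan:
    - [0,[0,-1,11],[0.002,0.001,0.003]]
    - [0,[12,0,1],[0,0,0]]
    - [0,[8,0,0],[0,0,0]]
    - [0,[8,0,0],[0,0,0]]
    - [0,[8,0,0],[0,0,0]]
    - [0,[0,0,0],[0,0,0]]

```text
time: 11.55
position: [0.5424, -0.1398, 0.1464]
tool_rot: [0.714, 0.7, -0.003, 0.006]
contact_force: [-1.1, -5.0, -1.6]
grip_width: 0.0003
```

Run:
```python
from h import *
np.set_printoptions(precision=4,suppress=True)
s=robot.sense();print(s['time'],s['position'],s['contact_force'],s['grip_width'])
cal=robot.calibration('wrist');im=snap('wrist','w7.png')
for t,z in (('trigger_push',.125),('pad_face',.049),('bumper_head',.049)):
    for r in robot.spot_point('wrist',t)[:2]: print(t,r['p'],np.array(r['centre'])*[560,420],onz('wrist',*(np.array(r['centre'])*[560,420]),z,cal))
```

```text
11.55 [ 0.5424 -0.1398  0.1464] [-1.1012 -4.9687 -1.5567] 0.00031859568895207315
trigger_push 0.75 [272.72  241.584] [ 0.5396 -0.1324  0.125 ]
pad_face 0.84 [275.296  94.29 ] [ 0.5427 -0.0411  0.049 ]
bumper_head 0.59 [278.488  56.784] [ 0.5458 -0.0109  0.049 ]
```

servo_tool:
  plan:
    - [0,[5,-1,2],[-0.006,0,0]]
    - [0,[1,0,0],[0,0,0]]

```text
time: 12.0
position: [0.5425, -0.136, 0.146]
tool_rot: [0.715, 0.699, -0.002, 0.011]
contact_force: [-0.8, -6.1, -2.3]
grip_width: 0.0006
```

servo_tool:
  plan:
    - [0,[-16,0,0],[0,0,0]]
    - [0,[-12,0,0],[0,0,0]]
    - [0,[-2,0,0],[0,0,0]]

```text
time: 12.38
position: [0.5426, -0.1664, 0.1476]
tool_rot: [0.715, 0.699, 0.0, 0.011]
contact_force: [0.7, 1.0, 0.4]
grip_width: 0.0003
```

Run:
```python
from h import *
np.set_printoptions(precision=4,suppress=True)
s=robot.sense();print(s['time'],s['position'],R.from_quat(s['tool_rot']).as_matrix()[:,2],s['contact_force'],s['grip_width'])
cal=robot.calibration('wrist');im=snap('wrist','w8.png')
for t,z in (('trigger_push',.125),('pad_face',.049),('bumper_head',.049)):
    for r in robot.spot_point('wrist',t)[:2]: print(t,r['p'],np.array(r['centre'])*[560,420],onz('wrist',*(np.array(r['centre'])*[560,420]),z,cal))
rows([.541,-.165,.144],1.547,1,0)
a=cv2.imread('pics/w7.png')[20:300,170:380];b=cv2.imread('pics/w8.png')[20:300,170:380]
cv2.imwrite('pics/w78.png',cv2.resize(np.hstack([a,b]),None,fx=1.9,fy=1.9))
```

```text
12.375 [ 0.5426 -0.1664  0.1476] [ 0.0151 -0.0152 -0.9998] [0.6938 1.0445 0.3958] 0.0003251913051317124
trigger_push 0.8 [270.816 228.102] [ 0.5392 -0.1507  0.125 ]
pad_face 0.79 [273.28   57.498] [ 0.5432 -0.038   0.049 ]
bumper_head 0.98 [273.504  26.712] [ 0.5439 -0.0121  0.049 ]
[0, [0, -2, 3], [0.015, 0.015, 0.003]]
```

View pics/w78.png

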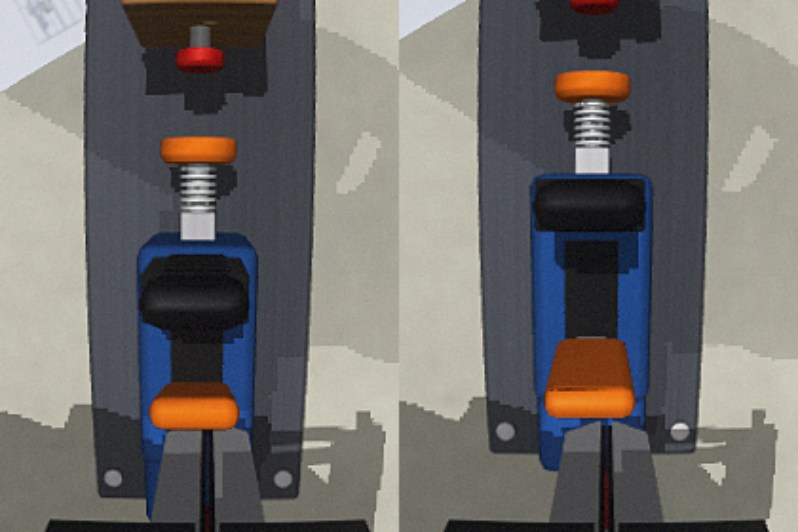

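The two views (trigger pulled left, released right) show the trigger pushed and sprung back, the fingers centred on the blade, and the pad advanced toward the bumper. I'll check the ram's step numerically.

```bash
cat >> h.py <<'E'
def padgap(fn=None):
    s=robot.sense();cal=robot.calibration('wrist');im=snap('wrist',fn);hsv=cv2.cvtColor(im,cv2.COLOR_RGB2HSV);H,S,V=[hsv[...,i].astype(int) for i in range(3)]
    def comp(m,near,amin=40):
        n,l,st,ce=cv2.connectedComponentsWithStats(m.astype(np.uint8));c=[i for i in range(1,n) if st[i,4]>amin]
        i=min(c,key=lambda i:np.hypot(*(ce[i]-near)));return st[i],ce[i]
    out=[round(float(s['time']),2),np.round(s['position'],4),np.round(s['contact_force'],1)]
    try:
        st,ce=comp((H>8)&(H<18)&(S>200)&(V>120),proj('wrist',[.5415,-.03,.06],cal));y=onz('wrist',ce[0],st[1],.0645,cal)[1]
        out+=['pad',ce.round(),'clamp y %.4f'%((y+.0789))]
    except ValueError: out.append('no pad')
    try:
        st,ce=comp(((H<6)|(H>174))&(S>170)&(V>60),proj('wrist',[.5415,-.01,.055],cal),15)
        out+=['bumper',ce.round(),st[:4],'back-rim y %.4f face-low y %.4f'%(onz('wrist',ce[0],st[1],.059,cal)[1]+.0789,onz('wrist',ce[0],st[1]+st[3],.039,cal)[1]+.0789)]
    except ValueError: out.append('no bumper')
    print(*out)
E
python3 - <<'E'
from h import *
padgap()
E
```

```text
12.57 [ 0.5424 -0.1654  0.1473] [-0.2 -0.4  0.8] pad [272.  64.] clamp y 0.0386 bumper [273.  19.] [261  14  25  11] back-rim y 0.0754 face-low y 0.0720
```

servo_tool:
  plan:
    - [0,[12,-1,3],[0.008,0.008,0.002]]
    - [0,[10,0,0],[0,0,0]]
    - [0,[10,0,0],[0,0,0]]
    - [0,[2,0,0],[0,0,0]]

```text
time: 13.12
position: [0.5427, -0.1342, 0.1439]
tool_rot: [0.714, 0.7, -0.005, 0.011]
contact_force: [0.1, -7.5, -0.8]
grip_width: 0.0003
```

servo_tool:
  plan:
    - [0,[-16,0,0],[0,0,0]]
    - [0,[-14,0,0],[0,0,0]]
    - [0,[-2,0,0],[0,0,0]]

```text
time: 13.5
position: [0.5417, -0.166, 0.1439]
tool_rot: [0.714, 0.7, -0.004, 0.009]
contact_force: [-0.3, -0.7, 0.9]
grip_width: 0.0005
```

Run:
```python
from h import *
padgap()
rows([.541,-.165,.144],1.547,1,0)
```

```text
13.5 [ 0.5417 -0.166   0.1439] [-0.3 -0.7  0.9] pad [274.  52.] clamp y 0.0463 bumper [275.  16.] [263  11  25  11] back-rim y 0.0758 face-low y 0.0726
[0, [1, -1, 0], [0.007, 0.018, 0.005]]
```

servo_tool:
  plan:
    - [0,[11,-1,0],[0.007,0.016,0.004]]
    - [0,[11,0,0],[0,0,0]]
    - [0,[9,0,0],[0,0,0]]
    - [0,[2,0,0],[0,0,0]]
    - [0,[-16,0,0],[0,0,0]]
    - [0,[-14,0,0],[0,0,0]]
    - [0,[-2,0,0],[0,0,0]]

```text
time: 14.42
position: [0.5406, -0.1685, 0.1436]
tool_rot: [0.715, 0.7, -0.004, 0.004]
contact_force: [0.2, 0.2, -0.1]
grip_width: 0.0007
```

Run:
```python
from h import *
padgap()
rows([.541,-.165,.144],1.547,1,0)
```

```text
14.43 [ 0.5406 -0.1685  0.1436] [ 0.2  0.2 -0.1] pad [276.  39.] clamp y 0.0544 bumper [277.  14.] [264   9  26  13] back-rim y 0.0757 face-low y 0.0709
[0, [3, 0, 0], [0.0, 0.013, 0.003]]
```

servo_tool:
  plan:
    - [0,[12,0,0],[0,0.012,0.003]]
    - [0,[11,0,0],[0,0,0]]
    - [0,[10,0,0],[0,0,0]]
    - [0,[2,0,0],[0,0,0]]

```text
time: 14.98
position: [0.5413, -0.136, 0.1431]
tool_rot: [0.715, 0.699, -0.004, 0.005]
contact_force: [-0.8, -7.8, -1.3]
grip_width: 0.0005
```

Run:
```python
from h import *
padgap()
```

```text
14.97 [ 0.5413 -0.136   0.1431] [-0.8 -7.8 -1.3] pad [276.  67.] clamp y 0.0658 bumper [277.  54.] [264  49  26  10] back-rim y 0.0754 face-low y 0.0712
```

servo_tool:
  plan:
    - [0,[-16,0,0],[0,0,0]]
    - [0,[-14,0,0],[0,0,0]]
    - [0,[-2,0,0],[0,0,0]]

```text
time: 15.4
position: [0.5405, -0.1676, 0.1434]
tool_rot: [0.714, 0.7, -0.004, 0.004]
contact_force: [-0.4, 0.5, -0.2]
grip_width: 0.0003
```

Run:
```python
from h import *
padgap('w9.png')
rows([.541,-.165,.144],1.547,1,0)
```

```text
15.4 [ 0.5405 -0.1676  0.1434] [-0.4  0.5 -0.2] pad [276.  30.] clamp y 0.0626 bumper [277.  15.] [265  10  25  12] back-rim y 0.0759 face-low y 0.0720
[0, [2, 0, -1], [0.001, 0.011, 0.003]]
```

servo_tool:
  plan:
    - [0,[12,0,0],[0,0.01,0.003]]
    - [0,[11,0,0],[0,0,0]]
    - [0,[9,0,0],[0,0,0]]
    - [0,[2,0,0],[0,0,0]]

```text
time: 15.95
position: [0.5411, -0.1366, 0.1429]
tool_rot: [0.715, 0.699, -0.005, 0.006]
contact_force: [-0.3, -8.7, -1.6]
grip_width: 0.0007
```

Run:
```python
from h import *
padgap()
```

```text
15.95 [ 0.5411 -0.1366  0.1429] [-0.3 -8.7 -1.6] pad [276.  56.] clamp y 0.0726 bumper [277.  45.] [264  41  26  10] back-rim y 0.0808 face-low y 0.0770
```

servo_tool:
  plan:
    - [0,[-16,0,0],[0,0,0]]
    - [0,[-14,0,0],[0,0,0]]
    - [0,[-2,0,0],[0,0,0]]

```text
time: 16.38
position: [0.5404, -0.1681, 0.1432]
tool_rot: [0.714, 0.7, -0.004, 0.005]
contact_force: [-0.4, 0.1, 0.6]
grip_width: 0.0002
```

Run:
```python
from h import *
padgap('w10.png')
rows([.541,-.165,.144],1.547,1,0)
```

```text
16.38 [ 0.5404 -0.1681  0.1432] [-0.4  0.1  0.6] pad [276.  20.] clamp y 0.0707 bumper [277.   8.] [265   4  25  11] back-rim y 0.0801 face-low y 0.0773
[0, [3, 1, -1], [0.001, 0.013, 0.003]]
```

servo_tool:
  plan:
    - [0,[12,0,0],[0,0.012,0.003]]
    - [0,[9,0,0],[0,0,0]]
    - [0,[5,0,0],[0,0,0]]
    - [0,[3,0,0],[0,0,0]]

```text
time: 16.92
position: [0.541, -0.1438, 0.1427]
tool_rot: [0.714, 0.7, -0.006, 0.008]
contact_force: [-0.4, -12.4, -3.8]
grip_width: 0.0006
```

Run:
```python
from h import *
padgap()
```

```text
16.93 [ 0.541  -0.1438  0.1427] [ -0.4 -12.4  -3.8] pad [276.  45.] clamp y 0.0735 bumper [277.  34.] [264  30  26  10] back-rim y 0.0820 face-low y 0.0787
```

servo_tool:
  plan:
    - [0,[5,0,0],[0,0,0]]
    - [0,[4,0,0],[0,0,0]]

```text
time: 17.23
position: [0.5411, -0.1393, 0.1422]
tool_rot: [0.713, 0.701, -0.01, 0.013]
contact_force: [0.5, -12.5, -4.5]
grip_width: 0.0005
```

Run:
```python
from h import *
padgap()
```

```text
17.23 [ 0.5411 -0.1393  0.1422] [  0.5 -12.5  -4.5] pad [276.  44.] clamp y 0.0770 bumper [277.  34.] [264  30  27   9] back-rim y 0.0846 face-low y 0.0820
```

servo_tool:
  plan:
    - [0,[5,0,0],[0,0,0]]
    - [0,[4,0,0],[0,0,0]]

```text
time: 17.52
position: [0.5412, -0.135, 0.1416]
tool_rot: [0.712, 0.701, -0.015, 0.019]
contact_force: [0.2, -13.9, -4.3]
grip_width: 0.0006
```

Run:
```python
from h import *
padgap()
```

```text
17.52 [ 0.5412 -0.135   0.1416] [  0.2 -13.9  -4.3] pad [277.  44.] clamp y 0.0803 bumper [277.  33.] [265  29  26   9] back-rim y 0.0877 face-low y 0.0850
```

servo_tool:
  plan:
    - [0,[-16,0,0],[0,0,0]]
    - [0,[-14,0,0],[0,0,0]]
    - [0,[-3,0,0],[0,0,0]]

```text
time: 17.95
position: [0.5406, -0.1669, 0.1431]
tool_rot: [0.712, 0.702, -0.014, 0.018]
contact_force: [0.3, -0.7, -0.1]
grip_width: 0.0001
```

Run:
```python
from h import *
padgap('w11.png')
rows([.541,-.165,.144],1.547,1,0)
```

```text
17.95 [ 0.5406 -0.1669  0.1431] [ 0.3 -0.7 -0.1] pad [277.   6.] clamp y 0.0781 no bumper
[0, [2, 0, -1], [0.005, 0.045, 0.009]]
```

servo_tool:
  plan:
    - [0,[0,0,-1],[0.005,0.045,0.009]]
    - [0,[10,0,0],[0,0.005,0]]
    - [0,[9,0,0],[0,0,0]]
    - [0,[4,0,0],[0,0,0]]

```text
time: 18.5
position: [0.5412, -0.1458, 0.144]
tool_rot: [0.715, 0.699, -0.002, 0.003]
contact_force: [0.2, -13.4, -5.5]
grip_width: 0.0006
```

Run:
```python
from h import *
padgap()
```

```text
18.5 [ 0.5412 -0.1458  0.144 ] [  0.2 -13.4  -5.5] pad [276.  36.] clamp y 0.0804 bumper [277.  26.] [265  23  25   8] back-rim y 0.0877 face-low y 0.0867
```

servo_tool:
  plan:
    - [0,[4,0,0],[0,0,0]]
    - [0,[3,0,0],[0,0,0]]

```text
time: 18.8
position: [0.5413, -0.1427, 0.1437]
tool_rot: [0.714, 0.701, -0.007, 0.008]
contact_force: [-0.5, -12.8, -3.2]
grip_width: 0.0005
```

Run:
```python
from h import *
padgap()
```

```text
18.8 [ 0.5413 -0.1427  0.1437] [ -0.5 -12.8  -3.2] pad [276.  35.] clamp y 0.0824 bumper [277.  25.] [265  21  25   9] back-rim y 0.0903 face-low y 0.0884
```

servo_tool:
  plan:
    - [0,[4,0,0],[0,0,0]]

```text
time: 18.98
position: [0.5414, -0.1408, 0.1435]
tool_rot: [0.713, 0.701, -0.009, 0.011]
contact_force: [1.0, -13.7, -4.8]
grip_width: 0.0004
```

Run:
```python
from h import *
padgap()
```

```text
18.98 [ 0.5414 -0.1408  0.1435] [  1.  -13.7  -4.8] pad [276.  35.] clamp y 0.0833 bumper [277.  25.] [265  21  26   9] back-rim y 0.0912 face-low y 0.0891
```

servo_tool:
  plan:
    - [0,[4,0,0],[0,0,0]]

```text
time: 19.15
position: [0.5414, -0.1393, 0.1433]
tool_rot: [0.712, 0.702, -0.012, 0.015]
contact_force: [-0.0, -15.1, -3.8]
grip_width: 0.0003
```

Run:
```python
from h import *
padgap('w12.png')
```

```text
19.15 [ 0.5414 -0.1393  0.1433] [ -0.  -15.1  -3.8] pad [277.  36.] clamp y 0.0837 bumper [277.  25.] [265  21  26   9] back-rim y 0.0915 face-low y 0.0892
```

servo_tool:
  plan:
    - [0,[3,0,0],[0,0,0]]

```text
time: 19.32
position: [0.5415, -0.139, 0.1434]
tool_rot: [0.712, 0.702, -0.015, 0.018]
contact_force: [-0.5, -15.3, -3.1]
grip_width: 0.0009
```

Run:
```python
from h import *
padgap('w12.png')
a=cv2.imread('pics/w12.png')[0:130,200:360]
cv2.imwrite('pics/w12c.png',cv2.resize(a,None,fx=4.5,fy=4.5,interpolation=cv2.INTER_CUBIC))
```

```text
19.32 [ 0.5415 -0.139   0.1434] [ -0.5 -15.3  -3.1] pad [277.  35.] clamp y 0.0837 bumper [277.  24.] [265  20  26   9] back-rim y 0.0914 face-low y 0.0890
```

View pics/w12c.png

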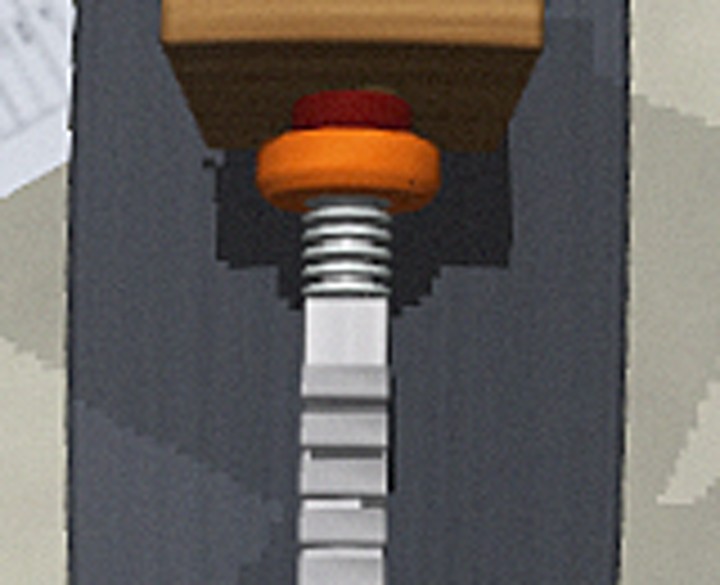

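The crop shows the red head flush on the wood with no shaft visible and the pad pressing it squarely. The force is above the 11–14 N going-in band and the head has stopped moving. I'll give one more slight push and hold to be sure.

servo_tool:
  plan:
    - [0,[3,0,0],[0,0,0]]

```text
time: 19.5
position: [0.5415, -0.1389, 0.1434]
tool_rot: [0.711, 0.703, -0.018, 0.022]
contact_force: [-0.9, -15.2, -3.7]
grip_width: 0.0002
```

Run:
```python
from h import *
padgap()
print(robot.sense()['contact_force'])
```

```text
19.5 [ 0.5415 -0.1389  0.1434] [ -0.9 -15.2  -3.7] pad [277.  34.] clamp y 0.0835 bumper [278.  23.] [265  19  26   9] back-rim y 0.0911 face-low y 0.0887
[ -0.03444267 -16.376279    -3.76440121]
```

servo_tool:
  plan:
    - [0,[2,0,0],[0,0.02,0]]
    - [0,[0,0,0],[0,0,0]]

```text
time: 19.8
position: [0.5414, -0.1414, 0.1437]
tool_rot: [0.71, 0.704, -0.016, 0.021]
contact_force: [-0.6, -9.3, -0.9]
grip_width: 0.0004
```

Run:
```python
from h import *
padgap()
print(robot.sense()['contact_force'])
```

```text
19.8 [ 0.5414 -0.1414  0.1437] [-0.6 -9.3 -0.9] pad [278.  31.] clamp y 0.0831 bumper [279.  20.] [266  16  26  10] back-rim y 0.0916 face-low y 0.0886
[ -1.02930458 -11.14229181  -1.42902858]
```

servo_tool:
  plan:
    - [0,[-14,0,0],[0,0,0]]
    - [0,[-14,0,0],[0,0.02,0]]
    - [0,[-20,0,0],[0,0.02,0]]
    - [0,[-20,0,0],[0,0,0]]
    - [0,[0,0,0],[0,0,0]]

```text
time: 20.48
position: [0.5406, -0.2075, 0.1453]
tool_rot: [0.709, 0.705, -0.001, 0.004]
contact_force: [-0.1, -0.2, -0.5]
grip_width: 0.0004
```

Run:
```python
from h import *
padgap('w13.png')
k=robot.calibration('wrist')
for t,z in (('tab_top',.085),('trigger_push',.125)):
    for r in robot.spot_point('wrist',t)[:2]: print(t,r['p'],np.array(r['centre'])*[560,420],onz('wrist',*(np.array(r['centre'])*[560,420]),z,k))
rows([.535,-.214,.115],1.547,1,0)
```

```text
20.48 [ 0.5406 -0.2075  0.1453] [-0.1 -0.2 -0.5] pad [274. 155.] clamp y -0.0653 bumper [272. 229.] [255 210  37  40] back-rim y -0.1200 face-low y -0.1628
tab_top 0.81 [270.816 243.684] [ 0.53551965 -0.21629005  0.085     ]
trigger_push 0.77 [275.016 164.094] [ 0.5393238  -0.15239718  0.125     ]
[0, [-8, -6, 30], [0.005, 0.007, 0.021]]
```

servo_tool:
  plan:
    - [0,[-8,-5,18],[0.005,0.007,0.02]]
    - [0,[0,0,10],[0,0,0]]
    - [0,[0,0,5],[0,0,0]]
    - [0,[0,0,4],[0,0,0]]

```text
time: 21.12
position: [0.5351, -0.2141, 0.1057]
tool_rot: [0.715, 0.699, -0.0, -0.0]
contact_force: [-1.0, -2.8, 4.0]
grip_width: 0.0008
```

Run:
```python
from h import *
s=robot.sense();print(s['time'],s['position'],s['contact_force'])
rows([.535,-.215,.098],1.547,1,0)
```

```text
21.125 [ 0.53513616 -0.21406308  0.10572437] [-0.98610335 -2.7622727   3.98808419]
[0, [-1, 0, 8], [-0.001, 0.0, 0.001]]
```

Contact with the tab at z ≈ 0.106. Pressing it down and holding.

servo_tool:
  plan:
    - [0,[0,0,4],[0,0,0]]
    - [0,[0,0,4],[0,0,0]]
    - [0,[0,0,3],[0,0,0]]
    - [0,[0,0,2],[0,0,0]]
    - [0,[0,0,1],[0,0,0]]
    - [0,[0,0,1],[0,0,0]]
    - [0,[0,0,1],[0,0,0]]
    - [0,[0,0,1],[0,0,0]]

```text
time: 22.12
position: [0.5364, -0.2163, 0.0979]
tool_rot: [0.714, 0.7, -0.002, 0.0]
contact_force: [-3.9, -0.5, 6.8]
grip_width: 0.0005
```

Run:
```python
from h import *
s=robot.sense();print(s['time'],s['position'],s['contact_force'])
k=robot.calibration('wrist');snap('wrist','w14.png')
for r in robot.spot_point('wrist','pad_face')[:2]: print('pad',r['p'],np.array(r['centre'])*[560,420],onz('wrist',*(np.array(r['centre'])*[560,420]),.049,k))
```

```text
22.125 [ 0.53635257 -0.21629415  0.09788818] [-3.92116384 -0.46177998  6.77491849]
```

servo_tool:
  plan:
    - [0,[0,0,1],[0,0,0]]
    - [0,[0,0,1],[0,0,0]]
    - [0,[0,0,0],[0,0,0]]
    - [0,[0,0,-10],[0,0,0]]
    - [0,[0,0,-40],[0,0,0]]
    - [0,[10,0,-40],[0,0,0]]
    - [0,[20,0,-40],[0,0,0]]
    - [0,[0,0,0],[0,0,0]]

```text
time: 23.22
position: [0.5369, -0.1818, 0.231]
tool_rot: [0.715, 0.7, 0.0, -0.004]
contact_force: [-0.2, -0.4, 0.3]
grip_width: 0.0004
```

Run:
```python
from h import *
padgap('w15.png')
k=robot.calibration('wrist')
for t,z in (('tab_top',.089),('trigger_push',.125),('pad_face',.049),('block_center',.049)):
    for r in robot.spot_point('wrist',t)[:1]: print(t,r['p'],np.array(r['centre'])*[560,420],onz('wrist',*(np.array(r['centre'])*[560,420]),z,k)+[0,.0789,0])
cv2.imwrite('pics/w15c.png',cv2.resize(cv2.imread('pics/w15.png')[0:260,180:380],None,fx=2.3,fy=2.3))
```

```text
23.23 [ 0.5369 -0.1818  0.231 ] [-0.2 -0.4  0.3] pad [280.  72.] clamp y 0.0309 bumper [281.  17.] [273  14  18   8] back-rim y 0.0912 face-low y 0.0885
tab_top 0.71 [277.704 235.704] [ 0.5332465  -0.13372684  0.089     ]
trigger_push 0.76 [281.176 182.112] [ 0.53793716 -0.07383881  0.125     ]
pad_face 0.65 [281.624  69.594] [0.54040028 0.03177839 0.049     ]
block_center 0.82 [284.2     9.198] [0.54461677 0.09987881 0.049     ]
```

View pics/w15c.png

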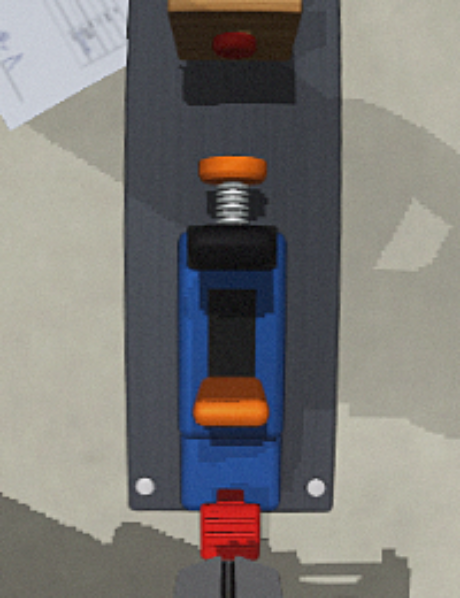

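The pad is right back at y ≈ 31 mm in the clamp frame (fully open is 32). The trigger is at rest, the tab is up, and the block stands at the jaw with the bumper head flush on the wood. The gripper is clear of everything.

```bash
python3 -c "
from workcell import robot
print(robot.finish_job())"
```

```text
the job is handed in; nothing more can be done
None
```

I set the block in the clamp and pressed its bumper home with seven trigger strokes. I then pressed the release tab, and the job was handed in at about 23 s. No verdict was given.

- **Placing:** The block stood about 5 mm in front of the rubber jaw, upright and square, with the bumper facing the pad, when I let go. The strokes then slid it back against the jaw.
- **Pressing:** Each full stroke moved the ram on by one 8 mm tooth. The trigger force peaked at about 16 N, below the 20 N that means 18 N at the pad. The bumper head stopped moving while the force rose above the 11–14 N going-in range, and the picture showed it flush on the wood.
- **Last checks after the release:**
  - The pad face was 31–32 mm along the clamp, and fully open is 32 mm.
  - The trigger was at rest.
  - The block was upright about 2 mm from the jaw.
  - The gripper was clear of everything, with no force on it.
- **Disagreements:** One outline fit of the block in the clamp was poor (IoU 0.71) because the jaw hid part of it, so I used its top-face corners instead. The two methods agreed to about 2 mm.
- **Not checked:** I did not measure the charger, tape roll and stapler again at the end, but the arm never went down near them. How far the bumper went in was judged from the camera and the force, not read directly.

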